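Find the relay box that still holds its contactor and shut it in the parts chest

TASK

Three of the four identical closed relay boxes on the rubber mat are empty, but one still has its heavy contactor inside: lift them in turn to find it, putting each light one back upright where it stood. Set the heavy one upright on the floor of the open bay of the steel chest, then slide the chest's flush cover fully shut over it by pressing on its ribbing and dragging. Set boxes down gently rather than dropping them, and do not move or tip the other things on the bench.

Things in the scene. Friction and masses are not known exactly. Their poses are not given: they have to be found in the camera images.
- box_1: one of four identical closed die-cast aluminium relay boxes, 66 (its x) x 56 (its y) x 55 mm high, standing upright on the mat; origin at the centre of its underside, z up. An empty one weighs about 0.2 kg, the one that still holds its contactor about 0.35 kg more (each varies by about a tenth); what is inside can shift a few mm, and nothing outside shows which box it is
- box_2: one of four identical closed die-cast aluminium relay boxes, 66 (its x) x 56 (its y) x 55 mm high, standing upright on the mat; origin at the centre of its underside, z up. An empty one weighs about 0.2 kg, the one that still holds its contactor about 0.35 kg more (each varies by about a tenth); what is inside can shift a few mm, and nothing outside shows which box it is
- box_3: one of four identical closed die-cast aluminium relay boxes, 66 (its x) x 56 (its y) x 55 mm high, standing upright on the mat; origin at the centre of its underside, z up. An empty one weighs about 0.2 kg, the one that still holds its contactor about 0.35 kg more (each varies by about a tenth); what is inside can shift a few mm, and nothing outside shows which box it is
- box_4: one of four identical closed die-cast aluminium relay boxes, 66 (its x) x 56 (its y) x 55 mm high, standing upright on the mat; origin at the centre of its underside, z up. An empty one weighs about 0.2 kg, the one that still holds its contactor about 0.35 kg more (each varies by about a tenth); what is inside can shift a few mm, and nothing outside shows which box it is
- mat: fixed black rubber bench mat, 270 (its x) x 310 (its y) x 3 mm thick; origin at the centre of its underside, z up. The boxes, the removed contactor and the jar stand on it in two rows of three along its y, the rows about 140 mm apart and the places in a row about 90 mm apart
- chest: fixed grey sheet-steel parts chest, 170 (its x) x 310 (its y) x 70 mm high; origin at the centre of its underside, z up. The half towards its -y is an open bay 145 (x) x 145 (y) mm inside, its floor 4 mm and its walls' rims 70 mm above the bench; the +y half is a closed deck 62 mm high over which the open cover lies. The cover runs along y between two side rails, each 12.5 mm wide
- bay (a point): centre of the floor of the chest's bay, 77.5 mm from the chest's origin towards -y and 4 mm above the bench; axes as the chest's
- cover (a joint): how far the chest's sliding cover is open, in m: 0 fully shut over the bay, 0.146 fully open; the cover moves along the chest's +y as it grows. At the start it is 0.105 to 0.145, so that the bay is clear over that length measured from its -y end. The cover stays where it is left and takes about 1.5 N to slide
- cover_top (a point): centre of the upper face of the sliding cover, a flat steel plate 144 (chest's x) x 148 (chest's y) x 6 mm without a handle, flush with the rails 70 mm above the bench, its underside 64 mm above the bench; shallow rubber ribbing 100 (x) x 50 (y) mm round its centre, to press on and drag it by friction; axes as the chest's
- contactor: bystander: a removed black contactor with two copper studs on top, foot 50 x 40 mm, 52 mm high; origin at the centre of its underside
- jar: bystander: small closed clear jar of 44 mm diameter, 50 mm high; origin at the centre of its underside
- tin: bystander: grey steel tin of 99 mm diameter, 122 mm high; origin at the centre of its underside
Mind the look-alikes: they are no part of the job. Leave any blue or yellow look-alike of the box_1 alone.

How it is judged (in metres and radians):
On the way:
1. a relay box that presses on the chest with more than 3.6 N (the loaded one) stands upright on the floor of the bay, let go, with the cover still open (((x of box_1 in the frame of bay between -0.06 and 0.06 m and y of box_1 in the frame of bay between -0.06 and 0.06 m and z of box_1 in the frame of bay below 0.006 m and angle between box_1's own z axis and vertical below 0.12 rad and contact force between box_1 and chest above 3.6 N and linear speed of box_1 below 0.02 m/s and contact force between box_1 and the fingers below 0.1 N) or (x of box_2 in the frame of bay between -0.06 and 0.06 m and y of box_2 in the frame of bay between -0.06 and 0.06 m and z of box_2 in the frame of bay below 0.006 m and angle between box_2's own z axis and vertical below 0.12 rad and contact force between box_2 and chest above 3.6 N and linear speed of box_2 below 0.02 m/s and contact force between box_2 and the fingers below 0.1 N) or (x of box_3 in the frame of bay between -0.06 and 0.06 m and y of box_3 in the frame of bay between -0.06 and 0.06 m and z of box_3 in the frame of bay below 0.006 m and angle between box_3's own z axis and vertical below 0.12 rad and contact force between box_3 and chest above 3.6 N and linear speed of box_3 below 0.02 m/s and contact force between box_3 and the fingers below 0.1 N) or (x of box_4 in the frame of bay between -0.06 and 0.06 m and y of box_4 in the frame of bay between -0.06 and 0.06 m and z of box_4 in the frame of bay below 0.006 m and angle between box_4's own z axis and vertical below 0.12 rad and contact force between box_4 and chest above 3.6 N and linear speed of box_4 below 0.02 m/s and contact force between box_4 and the fingers below 0.1 N)) and value of joint cover above 0.07 m), for 0.2 s.
At the end, for the whole second after the job is handed in: the heavy box stands upright (within 7 degrees) on the floor of the chest's bay; the cover is shut to within 5 mm; each of the three light boxes stands upright on the mat within 40 mm of where it started; the contactor, jar and tin are within 30 mm of where they started; all is at rest (((x of box_1 in the frame of bay between -0.06 and 0.06 m and y of box_1 in the frame of bay between -0.06 and 0.06 m and z of box_1 in the frame of bay below 0.006 m and angle between box_1's own z axis and vertical below 0.12 rad and contact force between box_1 and chest above 3.6 N and linear speed of each of box_1, box_2, box_3, box_4 below 0.02 m/s and distance of each of box_2, box_3, box_4 from where it was at the start of the episode below 0.04 m and angle between each of box_2, box_3, box_4's own z axis and vertical below 0.1 rad and height (world z) of each of box_2, box_3, box_4 below 0.01 m) or (x of box_2 in the frame of bay between -0.06 and 0.06 m and y of box_2 in the frame of bay between -0.06 and 0.06 m and z of box_2 in the frame of bay below 0.006 m and angle between box_2's own z axis and vertical below 0.12 rad and contact force between box_2 and chest above 3.6 N and linear speed of each of box_2, box_1, box_3, box_4 below 0.02 m/s and distance of each of box_1, box_3, box_4 from where it was at the start of the episode below 0.04 m and angle between each of box_1, box_3, box_4's own z axis and vertical below 0.1 rad and height (world z) of each of box_1, box_3, box_4 below 0.01 m) or (x of box_3 in the frame of bay between -0.06 and 0.06 m and y of box_3 in the frame of bay between -0.06 and 0.06 m and z of box_3 in the frame of bay below 0.006 m and angle between box_3's own z axis and vertical below 0.12 rad and contact force between box_3 and chest above 3.6 N and linear speed of each of box_3, box_1, box_2, box_4 below 0.02 m/s and distance of each of box_1, box_2, box_4 from where it was at the start of the episode below 0.04 m and angle between each of box_1, box_2, box_4's own z axis and vertical below 0.1 rad and height (world z) of each of box_1, box_2, box_4 below 0.01 m) or (x of box_4 in the frame of bay between -0.06 and 0.06 m and y of box_4 in the frame of bay between -0.06 and 0.06 m and z of box_4 in the frame of bay below 0.006 m and angle between box_4's own z axis and vertical below 0.12 rad and contact force between box_4 and chest above 3.6 N and linear speed of each of box_4, box_1, box_2, box_3 below 0.02 m/s and distance of each of box_1, box_2, box_3 from where it was at the start of the episode below 0.04 m and angle between each of box_1, box_2, box_3's own z axis and vertical below 0.1 rad and height (world z) of each of box_1, box_2, box_3 below 0.01 m)) and value of joint cover below 0.005 m and distance of each of contactor, jar, tin from where it was at the start of the episode below 0.03 m); the robot touches nothing.
It fails at once if a relay box is dropped or knocked: it moves faster than 0.5 m/s within 20 mm of the surface it comes down on ((height (world z) of box_1 below 0.024 m and linear speed of box_1 above 0.5 m/s) or (height (world z) of box_2 below 0.024 m and linear speed of box_2 above 0.5 m/s) or (height (world z) of box_3 below 0.024 m and linear speed of box_3 above 0.5 m/s) or (height (world z) of box_4 below 0.024 m and linear speed of box_4 above 0.5 m/s)).
It fails at once if a relay box is tipped by more than 50 degrees (angle between any of box_1, box_2, box_3, box_4's own z axis and vertical above 0.87 rad).
It fails at once if the contactor, jar or tin is moved by more than 30 mm or tipped by more than 30 degrees (distance of any of contactor, jar, tin from where it was at the start of the episode above 0.03 m or angle between any of contactor, jar, tin's own z axis and vertical above 0.52 rad).
It also fails if it takes over 72 s, if anything falls off the work surface, if the arm or the gripper's body presses on something with over 40 N, if the wrist force passes 120 N, or if a joint passes its speed limit or range.

ROBOT

A 6-joint arm with a two-finger parallel gripper is mounted at the origin on the work surface. World frame = base frame: x ahead of the robot, y to its left, z up, the work surface at z = 0. Lengths are in mm, angles in rad, forces in N, time in s.
With the tool pointing down it reaches from about 350 to 775 mm from the base axis. Payload 7.3 kg.
Tool frame: the origin (TCP) lies at the centre of the arm's flange, where the gripper is bolted on; the fingertips stand 178 mm ahead of it and the grasp point (between the pads) lies 159 mm ahead of it; z points along the fingers, y is the direction in which the jaws open and shut (so a half turn about z gives the same grasp; the last joint's range is limited). The gripper opens to 92 mm and grips with 3 to 60 N. Pads are 19 mm wide; open, the fingers measure 130 mm over their backs; the gripper's body (75 mm by 190 mm) begins 47 mm behind the grasp point.
Start: joints at [-1.342, 0.342, 1.524, -0, 1.275, -0.146], TCP at [192.215, -488.55, 404.741] pointing down, gripper open.
Joint ranges: [-2.53, 2.53], [-0.77, 2.02], [0.04, 2.7], [-1, 4.14], [0.28, 2.66], [-3.11, 3.11]. Speed limits (rad/s): [2.57, 2.57, 3.14, 3.14, 3.14, 3.14].

INTERFACE

Orientations are given as [roll, pitch, yaw] about the fixed x, y, z axes, in that order (R = Rz(yaw) Ry(pitch) Rx(roll)).
In Python, from plant import status, viewer, ticket gives the robot as it stands.
- The arm moves only by the tool play_rows, never from a script. Its argument "commands" is a list of rows, each an object with "offset": the shift along the tool's x, y, z in m, a list of three; "twist": the turn about the tool's z in degrees. A call has 1 to 5 rows; each row shifts and turns the commanded pose from where the row before left it, along the tool's axes as they then stand; what a row does not reach is not made up. A row lasts 1/10 s, in which the tool goes at most 50 mm and 8.59 degrees, less where a joint would pass 70% of its speed; a pose out of reach is approached as far as the arm can. A call with a gripper value outside its range is refused whole. "jaw" is the closure in counts, from 0 (fully open) to 255 (shut), set as the call begins (left out, the last holds). The fingers move at their own pace and stop on an object; the grip force is fixed at half the most. Time passes only in rows, so rows that do not move let the fingers close. It gives the time, the measured TCP pose, the force and the opening at its end, in the units of the state.
- status.get_obs(): the state, without advancing time (a new reading comes with each control period).
- viewer.capture(name): name is "side" or "top"; returns the picture (384x512x3 uint8, red, green, blue); there is no depth.
- viewer.camera_params(name): a dict with "fov_y" (degrees; the focal length in pixels is half the picture's height over the tangent of half this angle, whatever the lens; pixels are square), "cx", "cy" (the principal point, pixels), "rvec" (rotation vector, rad) and "tvec" (3), from world to camera coordinates, as OpenCV has them. Camera axes: x right, y down, z forward; pixel columns grow to the right and rows downward; lengths in mm; the calibration is good to about 2 mm. A picture is of the moment at which its call begins. camera_params takes no time and is no camera call.
- ticket.close_job(): hands the job in, once; it reports no verdict.
The state is a dict: "time": time; "joint_positions": joint angles; "dq": joint speeds; "tau": joint torques, N m; "tool_pos": TCP position; "tcp_rot": TCP orientation; "contact_force": force on the tool from outside, world axes, zero at the start; "moment": the same for the moment, N m; "grip_width": finger opening in mm.
Only numpy, scipy, OpenCV 4.12 (cv2) and the standard library are available. Lean on these libraries where they do the work, as an engineer would, in place of code of your own. Each camera call takes 0.05 s, during which the arm holds its last target.

## Working session

There is one attempt and no reset: what is moved stays moved. The work goes in short steps, Python scripts to look and compute and a tool call to move; the robot and the scene stay as the last step left them, time stands still between calls to the robot, and variables do not carry over. Pictures are saved under pics/ and viewed, and the job is handed in when it is done.

Besides the shell and the picture viewer there is one more tool, called after "Request:" by a JSON object that holds its "fn" and its "kwargs", one argument or row to a line. play_rows: Moves the arm, as the interface text tells. Its arguments: {"type":"object","properties":{"commands":{"type":"array"},"jaw":{"type":"number"}},"required":["commands"]}

```bash
ls; mkdir -p pics; python3 - <<'E'
from plant import status, viewer
import cv2
for n in("top","side"):
    cv2.imwrite(f"pics/{n}0.png",viewer.capture(n)[:,:,::-1]); print(viewer.camera_params(n))
print(status.get_obs())
E
```

```text
pics
{'fov_y': 46.61330488770222, 'cx': 254.85532954805325, 'cy': 192.64771145914344, 'rvec': array([ 2.20175115, -2.18139295,  0.11248704]), 'tvec': array([ -28.13813909,  523.17914383, 1157.04696708])}
{'fov_y': 49.56573125857936, 'cx': 252.56785920828028, 'cy': 191.28858686666382, 'rvec': array([ 0.47949137, -2.76392673,  1.14924811]), 'tvec': array([478.81094284, 178.41376126, 891.30407063])}
{'time': 0.1, 'joint_positions': array([-1.34205252e+00,  3.42662693e-01,  1.52485985e+00, -1.24374670e-05,
        1.27541396e+00, -1.45991269e-01]), 'dq': array([-0.00014833, -0.00203087, -0.00184361, -0.00123831, -0.00017489,
       -0.00075173]), 'tau': array([ 1.39230200e-03, -4.32006133e+01, -2.44694495e+01,  7.19041144e-02,
        5.25509776e-02, -4.88398518e-05]), 'tool_pos': array([ 192.163568  , -488.45729859,  404.1308117 ]), 'tcp_rot': array([-3.14026137e+00, -1.83725993e-04,  3.74738585e-01]), 'contact_force': array([-0.23634746, -0.24696461,  0.61150216]), 'moment': array([-0.00443916, -0.02475806, -0.04037671]), 'grip_width': 91.58014226317361}
```

View pics/top0.png

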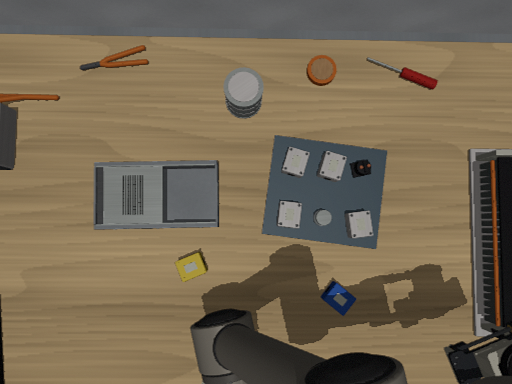

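View pics/side0.png

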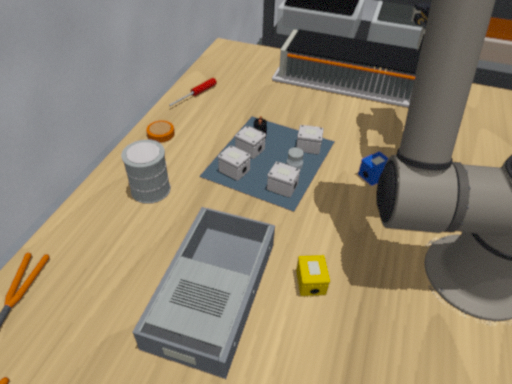

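The top view shows the four grey boxes at about (296,161), (333,165), (289,214) and (360,224). The contactor is at (362,168) and the jar at (323,217). The yellow (191,266) and blue (339,298) look-alikes are off the mat and not part of the job. The chest is at (156,195) with its bay at the right. Next I measure.

```bash
cat > h.py <<'E'
import numpy as np, cv2
from plant import status, viewer
def cam(n):
    p=viewer.camera_params(n); f=192/np.tan(np.radians(p['fov_y']/2))
    K=np.array([[f,0,p['cx']],[0,f,p['cy']],[0,0,1.]]); R=cv2.Rodrigues(p['rvec'])[0]
    return K,R,np.array(p['tvec'],float)
def ray(n,uv,z):
    K,R,t=cam(n); c=-R.T@t
    uv=np.atleast_2d(uv).astype(float)
    d=(np.linalg.inv(K)@np.c_[uv,np.ones(len(uv))].T).T@R
    return c+d*((z-c[2])/d[:,2])[:,None]
def proj(n,P):
    K,R,t=cam(n); q=(K@(R@np.atleast_2d(P).T+t[:,None])).T
    return q[:,:2]/q[:,2:]
E
python3 - <<'E'
from h import *
im=cv2.imread("pics/top0.png")
c=im[125:255,255:395]; cv2.imwrite("pics/crop_t.png",cv2.resize(c,None,fx=5,fy=4.5,interpolation=cv2.INTER_CUBIC))
c=im[150:240,85:230]; cv2.imwrite("pics/crop_c.png",cv2.resize(c,None,fx=5.5,fy=5.5,interpolation=cv2.INTER_CUBIC))
K,R,t=cam("top"); print("cam",-R.T@t, K[0,0])
g=im.min(2).astype(int)
for th in(140,165,185):
  m=((g>th)).astype(np.uint8); m[:,:262]=0;m[:140]=0;m[245:]=0;m[:,385:]=0
  for k in cv2.findContours(m,cv2.RETR_EXTERNAL,cv2.CHAIN_APPROX_NONE)[0]:
    if cv2.contourArea(k)<150: continue
    r=cv2.minAreaRect(k); b=cv2.boxPoints(r)
    w=ray("top",b,58); ctr=w.mean(0); e=[w[1]-w[0],w[2]-w[1]]
    L=[np.linalg.norm(x) for x in e]; l=e[int(np.argmax(L))]
    print(th,np.round(r[0],1),ctr[:2].round(1),np.round(L,1),"long-axis deg",np.degrees(np.arctan2(l[1],l[0])).round(1)%180)
print("mat",ray("top",[[275,136],[386,150],[376,248],[263,234]],3).round(0))
E
```

```text
cam [ 429.49089913    3.22296385 1195.32131057] 445.67656629784636
140 [360.5 223.9] [ 443.  -293.7] [51.6 62. ] long-axis deg 7.5
140 [289.4 214.2] [ 466.2 -111.3] [62.4 51.5] long-axis deg 173.9
140 [332.9 165. ] [ 594.4 -223.5] [62.2 51.3] long-axis deg 163.2
140 [295.7 160.8] [ 604.1 -127.1] [62.5 51.5] long-axis deg 163.6
mat [[ 680.  -77.    3.]
 [ 645. -380.    3.]
 [ 380. -349.    3.]
 [ 415.  -46.    3.]]
```

View pics/crop_t.png

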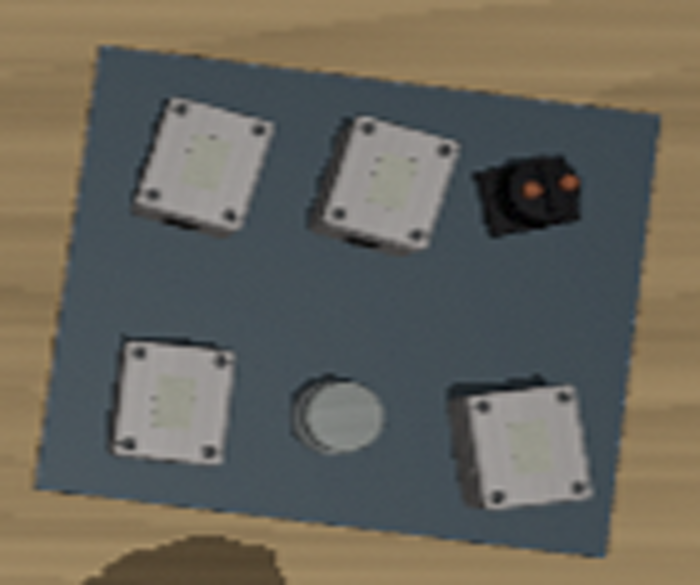

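View pics/crop_c.png

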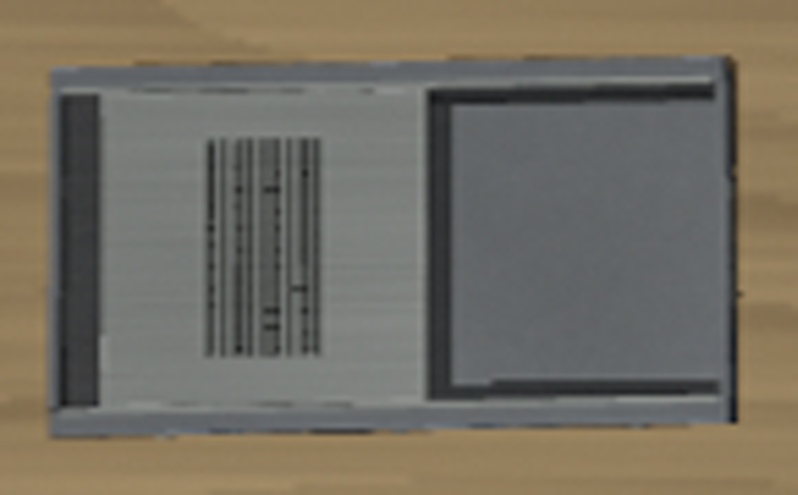

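```bash
python3 - <<'E'
from h import *
f=lambda a:np.array(a)/5.5+[85,150]
c=ray("top",f([[50,70],[725,57],[728,424],[50,437]]),70)
print("rim",c.round(1).tolist(), "ctr",c.mean(0).round(1))
print("dirs", [np.degrees(np.arctan2(*(c[i]-c[j])[[1,0]])).round(2) for i,j in((0,1),(3,2),(0,3),(1,2))],[np.linalg.norm(c[i]-c[j]).round(1) for i,j in((0,1),(3,2),(0,3),(1,2))])
print("cover edges R,L",ray("top",f([[426,95],[426,395],[100,95],[100,400]]),70).round(1).tolist())
print("rib",ray("top",f([[206,138],[320,138],[206,355],[320,355]]),70).round(1).tolist())
print("bay inner floor/rim right",ray("top",f([[718,85],[718,385]]),70).round(1).tolist())
print("contactor, jar",ray("top",[[362,168]],55).round(0),ray("top",[[323,217]],53).round(0),"tin",ray("top",[[244,86]],122).round(0))
# side check of box corners: project predicted box centres
P=[[604,-127,58],[594,-223.5,58],[466,-111,58],[443,-294,58]]
print(proj("side",P).round(0))
ctr=c.mean(0); print(proj("side",np.c_[c[:,:2],[70]*4]).round(0))
E
python3 -c "
import cv2
im=cv2.imread('pics/side0.png');cv2.imwrite('pics/s.png',cv2.resize(im[100:384,120:350],None,fx=2.1,fy=2.1,interpolation=cv2.INTER_CUBIC))"
```

```text
rim [[591.2, 384.6, 70.0], [600.9, 75.3, 70.0], [431.7, 71.3, 70.0], [423.2, 378.4, 70.0]] ctr [511.8 227.4  70. ]
dirs [np.float64(91.8), np.float64(91.58), np.float64(2.11), np.float64(1.33)] [np.float64(309.5), np.float64(307.2), np.float64(168.0), np.float64(169.2)]
cover edges R,L [[581.6, 212.5, 70.0], [443.7, 209.0, 70.0], [579.9, 361.4, 70.0], [440.2, 356.5, 70.0]]
rib [[560.6, 312.5, 70.0], [561.1, 260.4, 70.0], [461.1, 309.3, 70.0], [461.5, 257.6, 70.0]]
bay inner floor/rim right [[587.8, 78.3, 70.0], [449.5, 76.2, 70.0]]
contactor, jar [[ 588. -300.   55.]] [[ 460. -198.   53.]] tin [[778.   8. 122.]]
[[234. 154.]
 [250. 134.]
 [284. 171.]
 [310. 131.]]
[[133. 331.]
 [202. 205.]
 [276. 224.]
 [226. 360.]]
```

View pics/s.png

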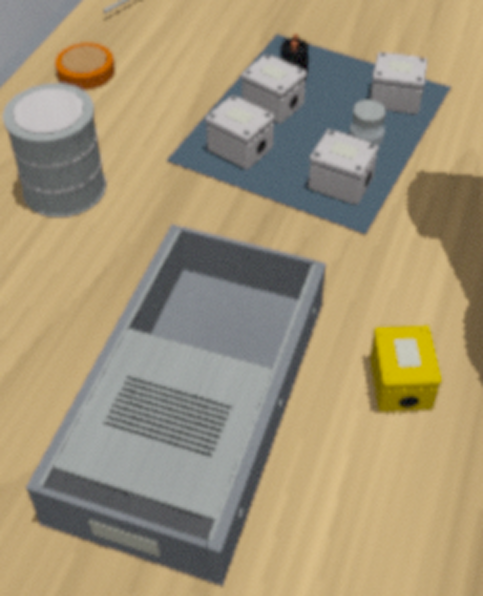

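```bash
cat >> h.py <<'E'
from scipy.spatial.transform import Rotation as Ro
def plan(x,y,z,yaw,step=40,start=None,n=None):
    """rows from present pose to x,y,z,yaw(deg), tool down; prints rounded rows in calls of 5"""
    o=status.get_obs(); p=np.array(o['tool_pos']); r=Ro.from_euler('xyz',o['tcp_rot']).as_matrix()
    cy=np.degrees(np.arctan2(r[1,0],r[0,0])); F=np.array([x,y,z],float)
    print("from",p.round(1),round(cy,2))
    dy=(yaw-cy+180)%360-180
    n=n or int(max(np.ceil(np.linalg.norm(F-p)/step),np.ceil(abs(dy)/8.5),1)); s0=p.copy();a=cy;rows=[]
    for i in range(n):
        d=s0+(F-s0)*(i+1)/n-p; c,s=np.cos(np.radians(a)),np.sin(np.radians(a))
        off=np.array([c*d[0]+s*d[1], s*d[0]-c*d[1], -d[2]])/1000
        off=off.round(3)
        tw=round(-(cy+dy*(i+1)/n-a),1)
        p=p+1000*np.array([c*off[0]+s*off[1], s*off[0]-c*off[1], -off[2]]); a-=tw
        rows.append('{"offset":[%g,%g,%g],"twist":%g}'%(*off,tw))
    for i in range(0,n,5): print("["+",".join(rows[i:i+5])+"]")
    print("end",p.round(1),round(a,2))
E
python3 -c "
from h import *
plan(443,-294,290,97.5)"
```

```text
from [ 192.2 -488.5  404.1] 21.47
[{"offset":[0.034,-0.01,0.013],"twist":-8.4},{"offset":[0.035,-0.005,0.012],"twist":-8.5},{"offset":[0.035,0.001,0.013],"twist":-8.4},{"offset":[0.035,0.005,0.013],"twist":-8.5},{"offset":[0.034,0.011,0.012],"twist":-8.4}]
[{"offset":[0.031,0.015,0.013],"twist":-8.5},{"offset":[0.029,0.02,0.013],"twist":-8.4},{"offset":[0.026,0.024,0.012],"twist":-8.5},{"offset":[0.022,0.028,0.013],"twist":-8.4}]
end [ 443.5 -294.4  290.1] 97.47
```

Request:
{"fn": "play_rows", "kwargs": {
  "commands": [
    {"offset":[0.034,-0.01,0.013],"twist":-8.4},
    {"offset":[0.035,-0.005,0.012],"twist":-8.5},
    {"offset":[0.035,0.001,0.013],"twist":-8.4},
    {"offset":[0.035,0.005,0.013],"twist":-8.5},
    {"offset":[0.034,0.011,0.012],"twist":-8.4}
  ],
  "jaw": 0
}}

```text
time: 0.6
tool_pos: [332.9, -379.2, 340.9]
tcp_rot: [-3.141, -0.0, 1.117]
contact_force: [1.0, -0.9, 0.1]
grip_width: 92.3
```

Request:
{"fn": "play_rows", "kwargs": {
  "commands": [
    {"offset":[0.031,0.015,0.013],"twist":-8.5},
    {"offset":[0.029,0.02,0.013],"twist":-8.4},
    {"offset":[0.026,0.024,0.012],"twist":-8.5},
    {"offset":[0.022,0.028,0.013],"twist":-8.4},
    {"offset":[0,0,0],"twist":0}
  ]
}}

```text
time: 1.1
tool_pos: [445.5, -291.7, 288.7]
tcp_rot: [-3.14, -0.003, 1.709]
contact_force: [-0.9, -0.2, -0.1]
grip_width: 91.8
```

```bash
python3 -c "
from h import *
plan(443,-294,197,97.5,25)
o=status.get_obs();print(o['contact_force'],o['time'])
im=viewer.capture('top')[:,:,::-1];cv2.imwrite('pics/t1.png',cv2.resize(im[120:300,240:420],None,fx=3,fy=3))
im=viewer.capture('side')[:,:,::-1];cv2.imwrite('pics/s1.png',im)
"
```

```text
from [ 445.5 -291.7  288.7] 97.9
[{"offset":[-0,-0.001,0.023],"twist":0.1},{"offset":[-0.001,-0,0.023],"twist":0.1},{"offset":[-0,-0.001,0.023],"twist":0.1},{"offset":[-0.001,-0.001,0.023],"twist":0.1}]
end [ 442.8 -294.   196.7] 97.5
[-0.88145848 -0.18457955 -0.05287879] 1.1
```

View pics/t1.png

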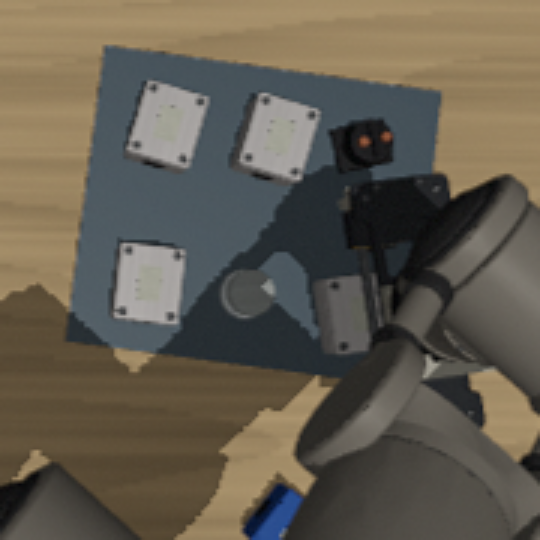

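View pics/s1.png

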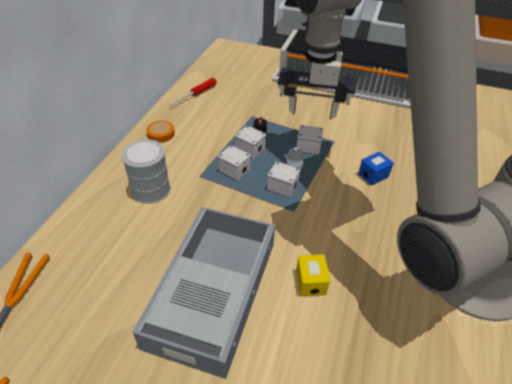

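The gripper is above the near-right box at side-view (310,135), with the jaws along its long axis and clear of the jar and contactor.

```bash
python3 -c "
from h import *
plan(443,-294,197,97.5,25)"
```

```text
from [ 443.8 -293.9  290.1] 97.5
[{"offset":[0,-0,0.023],"twist":0},{"offset":[0,-0,0.024],"twist":0},{"offset":[0,-0.001,0.023],"twist":0},{"offset":[0,0,0.023],"twist":0}]
end [ 442.8 -294.1  197.1] 97.5
```

Request:
{"fn": "play_rows", "kwargs": {
  "commands": [
    {"offset":[0,0,0.024],"twist":0},
    {"offset":[0,0,0.023],"twist":0},
    {"offset":[0,-0.001,0.023],"twist":0},
    {"offset":[0,0,0.023],"twist":0},
    {"offset":[0,0,0],"twist":0}
  ]
}}

```text
time: 1.7
tool_pos: [440.9, -295.0, 195.7]
tcp_rot: [-3.138, -0.004, 1.698]
contact_force: [-0.1, -0.1, -0.4]
grip_width: 91.8
```

Request:
{"fn": "play_rows", "kwargs": {
  "commands": [
    {"offset":[0,0,0],"twist":0},
    {"offset":[0,0,0],"twist":0},
    {"offset":[0,0,0],"twist":0},
    {"offset":[0,0,0],"twist":0},
    {"offset":[0,0,0],"twist":0}
  ],
  "jaw": 255
}}

```text
time: 2.2
tool_pos: [442.6, -294.8, 198.8]
tcp_rot: [3.141, 0.001, 1.701]
contact_force: [-1.3, -0.2, 6.3]
grip_width: 65.9
```

Request:
{"fn": "play_rows", "kwargs": {
  "commands": [
    {"offset":[0,0,0],"twist":0},
    {"offset":[0,0,0],"twist":0}
  ]
}}

```text
time: 2.4
tool_pos: [442.6, -294.8, 198.8]
tcp_rot: [3.141, 0.001, 1.701]
contact_force: [-1.3, 0.5, 6.7]
grip_width: 65.8
```

Request:
{"fn": "play_rows", "kwargs": {
  "commands": [
    {"offset":[0,0,-0.008],"twist":0},
    {"offset":[0,0,-0.01],"twist":0},
    {"offset":[0,0,-0.01],"twist":0},
    {"offset":[0,0,-0.002],"twist":0},
    {"offset":[0,0,0],"twist":0}
  ]
}}

```text
time: 2.9
tool_pos: [442.7, -294.6, 228.4]
tcp_rot: [3.141, 0.001, 1.701]
contact_force: [0.2, -0.1, -2.7]
grip_width: 65.8
```

Request:
{"fn": "play_rows", "kwargs": {
  "commands": [
    {"offset":[0,0,0],"twist":0},
    {"offset":[0,0,0],"twist":0},
    {"offset":[0,0,0],"twist":0}
  ]
}}

```text
time: 3.2
tool_pos: [442.5, -294.5, 227.4]
tcp_rot: [-3.141, -0.0, 1.701]
contact_force: [-0.2, -0.9, -2.6]
grip_width: 65.8
```

About 2.6 N, so this box is light. I put it back.

Request:
{"fn": "play_rows", "kwargs": {
  "commands": [
    {"offset":[0,0,0.01],"twist":0},
    {"offset":[0,0,0.009],"twist":0},
    {"offset":[0,0,0.006],"twist":0},
    {"offset":[0,0,0.003],"twist":0},
    {"offset":[0,0,0.001],"twist":0}
  ]
}}

```text
time: 3.7
tool_pos: [442.3, -294.3, 198.8]
tcp_rot: [-3.14, -0.001, 1.701]
contact_force: [-4.7, 4.6, 11.5]
grip_width: 65.8
```

Request:
{"fn": "play_rows", "kwargs": {
  "commands": [
    {"offset":[0,0,0],"twist":0},
    {"offset":[0,0,0],"twist":0}
  ]
}}

```text
time: 3.9
tool_pos: [442.4, -294.5, 198.8]
tcp_rot: [-3.141, -0.0, 1.701]
contact_force: [-2.3, 1.5, 2.1]
grip_width: 66.0
```

On the mat. Release, then rise.

Request:
{"fn": "play_rows", "kwargs": {
  "commands": [
    {"offset":[0,0,0],"twist":0},
    {"offset":[0,0,0],"twist":0},
    {"offset":[0,0,0],"twist":0},
    {"offset":[0,0,0],"twist":0},
    {"offset":[0,0,0],"twist":0}
  ],
  "jaw": 0
}}

```text
time: 4.4
tool_pos: [442.6, -294.6, 198.7]
tcp_rot: [3.141, 0.0, 1.701]
contact_force: [-0.3, 0.8, 0.1]
grip_width: 91.8
```

Request:
{"fn": "play_rows", "kwargs": {
  "commands": [
    {"offset":[0,0,-0.02],"twist":0},
    {"offset":[0,0,-0.03],"twist":0},
    {"offset":[0,0,-0.03],"twist":0},
    {"offset":[0,0,0],"twist":0},
    {"offset":[0,0,0],"twist":0}
  ]
}}

```text
time: 4.9
tool_pos: [442.5, -294.6, 279.1]
tcp_rot: [3.141, 0.001, 1.701]
contact_force: [0.3, -0.1, -0.4]
grip_width: 91.7
```

```bash
python3 -c "
from h import *
plan(594.4,-223.5,278,73.3)"
```

```text
from [ 442.5 -294.6  279.1] 97.48
[{"offset":[0.01,0.032,0],"twist":4.8},{"offset":[0.013,0.031,0],"twist":4.9},{"offset":[0.015,0.03,0.001],"twist":4.8},{"offset":[0.018,0.028,-0],"twist":4.8},{"offset":[0.02,0.027,0],"twist":4.9}]
end [ 594.4 -223.7  278.1] 73.28
```

Request:
{"fn": "play_rows", "kwargs": {
  "commands": [
    {"offset":[0.01,0.032,0],"twist":4.8},
    {"offset":[0.013,0.031,0],"twist":4.9},
    {"offset":[0.015,0.03,0.001],"twist":4.8},
    {"offset":[0.018,0.028,0],"twist":4.8},
    {"offset":[0.02,0.027,0],"twist":4.9}
  ]
}}

```text
time: 5.4
tool_pos: [595.2, -222.9, 275.8]
tcp_rot: [-3.139, -0.0, 1.275]
contact_force: [0.1, -0.5, 0.3]
grip_width: 92.0
```

Request:
{"fn": "play_rows", "kwargs": {
  "commands": [
    {"offset":[0,0,0],"twist":0},
    {"offset":[0,0,0.02],"twist":0},
    {"offset":[0,0,0.02],"twist":0},
    {"offset":[0,0,0],"twist":0},
    {"offset":[0,0,0],"twist":0}
  ]
}}

```text
time: 5.9
tool_pos: [593.9, -224.0, 236.9]
tcp_rot: [-3.139, -0.0, 1.279]
contact_force: [0.1, -0.3, 1.1]
grip_width: 91.8
```

```bash
python3 -c "
from h import *
im=viewer.capture('side')[:,:,::-1];cv2.imwrite('pics/s2.png',cv2.resize(im[60:260,160:400],None,fx=3,fy=3))
plan(594.4,-223.5,198,73.3,20)
"
```

```text
from [ 594.2 -224.1  237.9] 73.27
[{"offset":[0,-0,0.02],"twist":-0},{"offset":[0.001,-0,0.02],"twist":-0}]
end [ 594.5 -223.2  197.9] 73.27
```

View pics/s2.png

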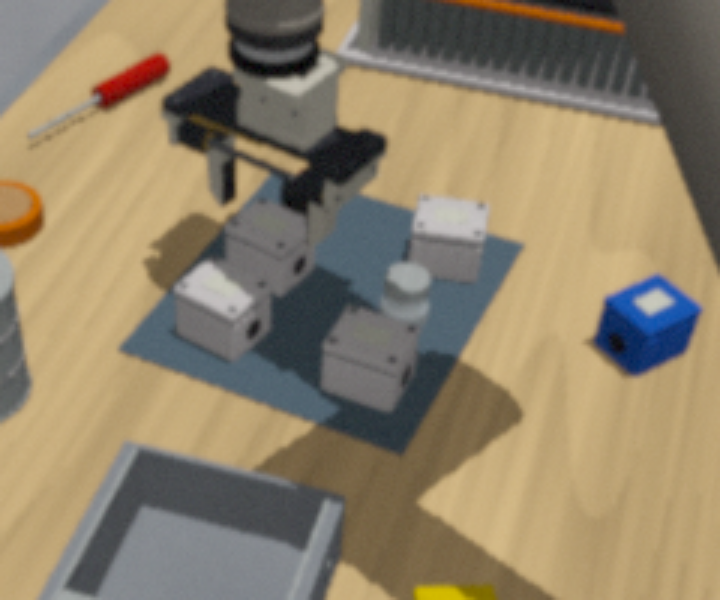

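The first box is back upright at crop (450,237). The jaws now straddle the back-centre box at crop (268,245).

Request:
{"fn": "play_rows", "kwargs": {
  "commands": [
    {"offset":[0,0,0.02],"twist":0},
    {"offset":[0,0,0.02],"twist":0},
    {"offset":[0,0,0],"twist":0},
    {"offset":[0,0,0],"twist":0}
  ]
}}

```text
time: 6.35
tool_pos: [594.6, -224.0, 198.7]
tcp_rot: [3.141, 0.0, 1.279]
contact_force: [-0.5, -0.4, 0.2]
grip_width: 91.7
```

Request:
{"fn": "play_rows", "kwargs": {
  "commands": [
    {"offset":[0,0,0],"twist":0},
    {"offset":[0,0,0],"twist":0},
    {"offset":[0,0,0],"twist":0},
    {"offset":[0,0,0],"twist":0},
    {"offset":[0,0,0],"twist":0}
  ],
  "jaw": 255
}}

```text
time: 6.85
tool_pos: [594.3, -223.7, 198.3]
tcp_rot: [-3.141, 0.0, 1.279]
contact_force: [-3.3, 1.0, 4.7]
grip_width: 65.8
```

Request:
{"fn": "play_rows", "kwargs": {
  "commands": [
    {"offset":[0,0,0],"twist":0},
    {"offset":[0,0,-0.008],"twist":0},
    {"offset":[0,0,-0.01],"twist":0},
    {"offset":[0,0,-0.01],"twist":0},
    {"offset":[0,0,-0.002],"twist":0}
  ]
}}

```text
time: 7.35
tool_pos: [594.9, -224.0, 229.6]
tcp_rot: [3.138, 0.001, 1.279]
contact_force: [-0.1, 0.5, -2.3]
grip_width: 65.8
```

Request:
{"fn": "play_rows", "kwargs": {
  "commands": [
    {"offset":[0,0,0],"twist":0},
    {"offset":[0,0,0],"twist":0},
    {"offset":[0,0,0],"twist":0}
  ]
}}

```text
time: 7.65
tool_pos: [594.3, -223.7, 227.2]
tcp_rot: [-3.141, -0.0, 1.279]
contact_force: [-0.1, 0.2, -1.9]
grip_width: 66.0
```

Light as well (1.9 N). It goes back.

Request:
{"fn": "play_rows", "kwargs": {
  "commands": [
    {"offset":[0,0,0.01],"twist":0},
    {"offset":[0,0,0.009],"twist":0},
    {"offset":[0,0,0.006],"twist":0},
    {"offset":[0,0,0.003],"twist":0},
    {"offset":[0,0,0.001],"twist":0}
  ]
}}

```text
time: 8.15
tool_pos: [594.3, -223.7, 198.3]
tcp_rot: [-3.141, -0.0, 1.279]
contact_force: [-3.5, 1.6, 3.1]
grip_width: 65.8
```

Request:
{"fn": "play_rows", "kwargs": {
  "commands": [
    {"offset":[0,0,0],"twist":0},
    {"offset":[0,0,0],"twist":0}
  ]
}}

```text
time: 8.35
tool_pos: [594.5, -223.8, 198.8]
tcp_rot: [3.141, 0.0, 1.279]
contact_force: [-0.7, 1.1, -1.9]
grip_width: 65.4
```

Request:
{"fn": "play_rows", "kwargs": {
  "commands": [
    {"offset":[0,0,0],"twist":0},
    {"offset":[0,0,0],"twist":0},
    {"offset":[0,0,0],"twist":0},
    {"offset":[0,0,0],"twist":0},
    {"offset":[0,0,0],"twist":0}
  ],
  "jaw": 0
}}

```text
time: 8.85
tool_pos: [594.4, -223.8, 198.8]
tcp_rot: [3.141, 0.0, 1.279]
contact_force: [0.4, 0.8, -0.5]
grip_width: 91.6
```

Request:
{"fn": "play_rows", "kwargs": {
  "commands": [
    {"offset":[0,0,-0.02],"twist":0},
    {"offset":[0,0,-0.03],"twist":0},
    {"offset":[0,0,-0.03],"twist":0},
    {"offset":[0,0,0],"twist":0},
    {"offset":[0,0,0],"twist":0}
  ]
}}

```text
time: 9.35
tool_pos: [594.4, -223.8, 279.3]
tcp_rot: [3.14, 0.0, 1.279]
contact_force: [0.0, -0.9, 0.0]
grip_width: 91.8
```

```bash
python3 -c "
from h import *
plan(604.1,-127.1,278,73.5)"
```

```text
from [ 594.4 -223.8  279.3] 73.27
[{"offset":[0.032,-0.006,0],"twist":-0.1},{"offset":[0.032,-0.006,0.001],"twist":-0.1},{"offset":[0.031,-0.006,0],"twist":-0}]
end [ 604.3 -127.6  278.3] 73.47
```

Request:
{"fn": "play_rows", "kwargs": {
  "commands": [
    {"offset":[0.032,-0.006,0],"twist":-0.1},
    {"offset":[0.032,-0.006,0],"twist":-0.1},
    {"offset":[0.031,-0.006,0],"twist":0},
    {"offset":[0,0,0],"twist":0},
    {"offset":[0,0,0],"twist":0}
  ]
}}

```text
time: 9.85
tool_pos: [604.2, -126.9, 277.4]
tcp_rot: [-3.139, 0.0, 1.284]
contact_force: [0.4, -0.1, -0.4]
grip_width: 91.8
```

Request:
{"fn": "play_rows", "kwargs": {
  "commands": [
    {"offset":[0,0,0.021],"twist":0},
    {"offset":[0,0,0.02],"twist":0},
    {"offset":[0,0,0.02],"twist":0},
    {"offset":[0,0,0.02],"twist":0},
    {"offset":[0,0,0],"twist":0}
  ]
}}

```text
time: 10.35
tool_pos: [603.0, -128.6, 194.2]
tcp_rot: [-3.135, 0.0, 1.281]
contact_force: [-0.2, -0.2, -1.3]
grip_width: 91.9
```

Request:
{"fn": "play_rows", "kwargs": {
  "commands": [
    {"offset":[0,0,0],"twist":0},
    {"offset":[0,0,0],"twist":0},
    {"offset":[0,0,0],"twist":0},
    {"offset":[0,0,0],"twist":0},
    {"offset":[0,0,0],"twist":0}
  ],
  "jaw": 255
}}

```text
time: 10.85
tool_pos: [604.3, -127.6, 198.7]
tcp_rot: [3.141, 0.0, 1.283]
contact_force: [-3.1, 0.1, 6.0]
grip_width: 66.0
```

Request:
{"fn": "play_rows", "kwargs": {
  "commands": [
    {"offset":[0,0,0],"twist":0},
    {"offset":[0,0,-0.008],"twist":0},
    {"offset":[0,0,-0.01],"twist":0},
    {"offset":[0,0,-0.01],"twist":0},
    {"offset":[0,0,-0.002],"twist":0}
  ]
}}

```text
time: 11.35
tool_pos: [604.9, -127.7, 229.6]
tcp_rot: [3.138, 0.0, 1.282]
contact_force: [1.4, -0.3, -1.8]
grip_width: 66.0
```

Request:
{"fn": "play_rows", "kwargs": {
  "commands": [
    {"offset":[0,0,0],"twist":0},
    {"offset":[0,0,0],"twist":0},
    {"offset":[0,0,0],"twist":0}
  ]
}}

```text
time: 11.65
tool_pos: [604.2, -127.5, 227.3]
tcp_rot: [-3.141, 0.0, 1.282]
contact_force: [-1.2, -0.4, -2.5]
grip_width: 66.0
```

Light again. It goes back, and the last box, at (466,-111), should be the heavy one.

Request:
{"fn": "play_rows", "kwargs": {
  "commands": [
    {"offset":[0,0,0.01],"twist":0},
    {"offset":[0,0,0.009],"twist":0},
    {"offset":[0,0,0.006],"twist":0},
    {"offset":[0,0,0.003],"twist":0},
    {"offset":[0,0,0.001],"twist":0}
  ]
}}

```text
time: 12.15
tool_pos: [604.0, -127.5, 198.6]
tcp_rot: [-3.14, 0.0, 1.282]
contact_force: [-6.5, 0.2, 7.3]
grip_width: 65.8
```

Request:
{"fn": "play_rows", "kwargs": {
  "commands": [
    {"offset":[0,0,0],"twist":0},
    {"offset":[0,0,0],"twist":0}
  ]
}}

```text
time: 12.35
tool_pos: [604.4, -127.6, 198.7]
tcp_rot: [3.141, 0.0, 1.282]
contact_force: [-0.6, 1.1, -1.4]
grip_width: 65.9
```

Request:
{"fn": "play_rows", "kwargs": {
  "commands": [
    {"offset":[0,0,0],"twist":0},
    {"offset":[0,0,0],"twist":0},
    {"offset":[0,0,0],"twist":0},
    {"offset":[0,0,0],"twist":0},
    {"offset":[0,0,0],"twist":0}
  ],
  "jaw": 0
}}

```text
time: 12.85
tool_pos: [604.4, -127.6, 198.8]
tcp_rot: [3.141, 0.0, 1.282]
contact_force: [0.1, 0.5, 0.0]
grip_width: 91.4
```

Request:
{"fn": "play_rows", "kwargs": {
  "commands": [
    {"offset":[0,0,-0.02],"twist":0},
    {"offset":[0,0,-0.03],"twist":0},
    {"offset":[0,0,-0.03],"twist":0},
    {"offset":[0,0,0],"twist":0},
    {"offset":[0,0,0],"twist":0}
  ]
}}

```text
time: 13.35
tool_pos: [604.3, -127.6, 279.3]
tcp_rot: [3.14, 0.0, 1.282]
contact_force: [0.1, 0.0, 0.2]
grip_width: 91.8
```

```bash
python3 -c "
from h import *
plan(466.2,-111.3,278,83.9,n=5)"
```

```text
from [ 604.3 -127.6  279.3] 73.48
[{"offset":[-0.005,-0.027,0],"twist":-2.1},{"offset":[-0.003,-0.028,0.001],"twist":-2.1},{"offset":[-0.003,-0.028,-0],"twist":-2.1},{"offset":[-0.002,-0.027,0],"twist":-2},{"offset":[-0.001,-0.028,0],"twist":-2.1}]
end [ 466.4 -111.7  278.3] 83.88
```

Request:
{"fn": "play_rows", "kwargs": {
  "commands": [
    {"offset":[-0.005,-0.027,0],"twist":-2.1},
    {"offset":[-0.003,-0.028,0],"twist":-2.1},
    {"offset":[-0.003,-0.028,0],"twist":-2.1},
    {"offset":[-0.002,-0.027,0],"twist":-2},
    {"offset":[-0.001,-0.028,0],"twist":-2.1}
  ]
}}

```text
time: 13.85
tool_pos: [464.8, -111.4, 277.3]
tcp_rot: [-3.139, -0.001, 1.465]
contact_force: [0.0, -0.2, 0.5]
grip_width: 91.8
```

Request:
{"fn": "play_rows", "kwargs": {
  "commands": [
    {"offset":[0,0,0],"twist":0},
    {"offset":[0,0,0],"twist":0},
    {"offset":[0,0,0],"twist":0}
  ]
}}

```text
time: 14.15
tool_pos: [467.1, -112.0, 278.4]
tcp_rot: [3.141, 0.0, 1.463]
contact_force: [0.4, -1.2, 0.0]
grip_width: 91.6
```

```bash
python3 -c "
from h import *
im=viewer.capture('side')[:,:,::-1];cv2.imwrite('pics/s3.png',cv2.resize(im[60:260,160:400],None,fx=3,fy=3))
plan(466.2,-111.3,198,83.9,20)
"
```

```text
from [ 467.2 -111.9  278.4] 83.86
[{"offset":[0,-0,0.016],"twist":-0},{"offset":[0,-0,0.016],"twist":-0},{"offset":[0,-0.001,0.016],"twist":-0},{"offset":[0,0,0.016],"twist":-0},{"offset":[0.001,-0,0.016],"twist":-0}]
end [ 466.3 -110.8  198.4] 83.86
```

View pics/s3.png

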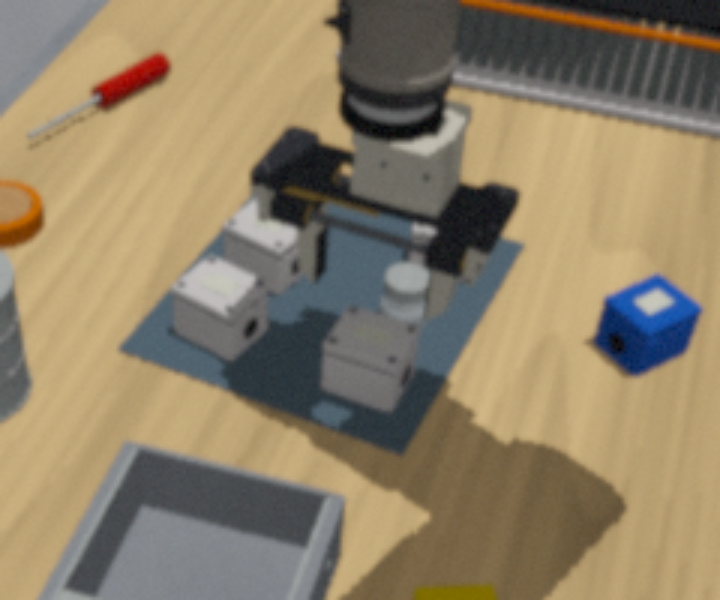

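The replaced boxes stand upright at crop (262,240) and (220,307). The jaws are over the remaining box at crop (368,358).

Request:
{"fn": "play_rows", "kwargs": {
  "commands": [
    {"offset":[0,0,0.016],"twist":0},
    {"offset":[0,0,0.016],"twist":0},
    {"offset":[0,-0.001,0.016],"twist":0},
    {"offset":[0,0,0.016],"twist":0},
    {"offset":[0,0,0.016],"twist":0}
  ]
}}

```text
time: 14.7
tool_pos: [466.1, -111.7, 197.7]
tcp_rot: [3.141, 0.0, 1.464]
contact_force: [0.6, -1.2, -0.7]
grip_width: 91.6
```

Request:
{"fn": "play_rows", "kwargs": {
  "commands": [
    {"offset":[0,0,0],"twist":0},
    {"offset":[0,0,0],"twist":0},
    {"offset":[0,0,0],"twist":0},
    {"offset":[0,0,0],"twist":0},
    {"offset":[0,0,0],"twist":0}
  ],
  "jaw": 255
}}

```text
time: 15.2
tool_pos: [465.4, -111.7, 199.4]
tcp_rot: [3.141, 0.0, 1.464]
contact_force: [-0.9, -0.7, 3.3]
grip_width: 66.0
```

Request:
{"fn": "play_rows", "kwargs": {
  "commands": [
    {"offset":[0,0,0],"twist":0},
    {"offset":[0,0,-0.006],"twist":0},
    {"offset":[0,0,-0.01],"twist":0},
    {"offset":[0,0,-0.01],"twist":0},
    {"offset":[0,0,-0.004],"twist":0}
  ]
}}

```text
time: 15.7
tool_pos: [465.7, -111.7, 230.0]
tcp_rot: [3.14, 0.001, 1.464]
contact_force: [0.7, -0.9, -5.3]
grip_width: 65.5
```

Request:
{"fn": "play_rows", "kwargs": {
  "commands": [
    {"offset":[0,0,0],"twist":0},
    {"offset":[0,0,0],"twist":0},
    {"offset":[0,0,0],"twist":0}
  ]
}}

```text
time: 16.0
tool_pos: [465.2, -111.6, 228.4]
tcp_rot: [-3.141, -0.0, 1.464]
contact_force: [0.3, 0.6, -5.9]
grip_width: 65.9
```

5.9 N: this is the heavy box. Raise it and carry it over the bay.

Request:
{"fn": "play_rows", "kwargs": {
  "commands": [
    {"offset":[0,0,-0.015],"twist":0},
    {"offset":[0,0,-0.025],"twist":0},
    {"offset":[0,0,-0.025],"twist":0},
    {"offset":[0,0,-0.015],"twist":0},
    {"offset":[0,0,0],"twist":0}
  ]
}}

```text
time: 16.5
tool_pos: [465.8, -111.8, 310.3]
tcp_rot: [3.138, 0.001, 1.464]
contact_force: [0.6, -0.0, -5.7]
grip_width: 66.3
```

```bash
python3 -c "
from h import *
plan(514.5,143,308,91.7,28)"
```

```text
from [ 465.8 -111.8  310.3] 83.88
[{"offset":[0.026,0.002,0],"twist":-0.8},{"offset":[0.026,0.003,0],"twist":-0.8},{"offset":[0.025,0.002,0.001],"twist":-0.7},{"offset":[0.026,0.004,-0],"twist":-0.8},{"offset":[0.026,0.003,0],"twist":-0.8}]
[{"offset":[0.026,0.004,0],"twist":-0.8},{"offset":[0.025,0.004,0.001],"twist":-0.8},{"offset":[0.026,0.005,-0],"twist":-0.8},{"offset":[0.025,0.005,0],"twist":-0.7},{"offset":[0.026,0.005,0],"twist":-0.8}]
end [514.5 143.5 308.3] 91.68
```

Request:
{"fn": "play_rows", "kwargs": {
  "commands": [
    {"offset":[0.026,0.002,0],"twist":-0.8},
    {"offset":[0.026,0.003,0],"twist":-0.8},
    {"offset":[0.025,0.002,0],"twist":-0.7},
    {"offset":[0.026,0.004,0],"twist":-0.8},
    {"offset":[0.026,0.003,0],"twist":-0.8}
  ]
}}

```text
time: 17.0
tool_pos: [489.4, 16.9, 307.2]
tcp_rot: [-3.139, -0.0, 1.532]
contact_force: [-0.8, -0.4, -5.7]
grip_width: 65.8
```

Request:
{"fn": "play_rows", "kwargs": {
  "commands": [
    {"offset":[0.026,0.004,0],"twist":-0.8},
    {"offset":[0.025,0.004,0],"twist":-0.8},
    {"offset":[0.026,0.005,0],"twist":-0.8},
    {"offset":[0.025,0.005,0],"twist":-0.7},
    {"offset":[0.026,0.005,0],"twist":-0.8}
  ]
}}

```text
time: 17.5
tool_pos: [513.8, 144.6, 306.9]
tcp_rot: [-3.139, 0.0, 1.6]
contact_force: [0.2, 0.4, -5.5]
grip_width: 65.9
```

Request:
{"fn": "play_rows", "kwargs": {
  "commands": [
    {"offset":[0,0,0],"twist":0},
    {"offset":[0,0,0],"twist":0},
    {"offset":[0,0,0],"twist":0}
  ]
}}

```text
time: 17.8
tool_pos: [513.8, 143.0, 307.7]
tcp_rot: [-3.14, 0.001, 1.6]
contact_force: [-0.3, 0.2, -5.6]
grip_width: 65.8
```

```bash
python3 -c "
from h import *
im=viewer.capture('side')[:,:,::-1];cv2.imwrite('pics/s4.png',cv2.resize(im[60:384,100:350],None,fx=1.8,fy=1.8))
im=viewer.capture('top')[:,:,::-1];cv2.imwrite('pics/t4.png',cv2.resize(im[130:260,70:250],None,fx=4,fy=4))
plan(514.5,143,250,91.7,20)
"
```

```text
from [514.  142.8 308.3] 91.61
[{"offset":[0,0,0.019],"twist":-0},{"offset":[0,0,0.02],"twist":-0.1},{"offset":[0,0.001,0.019],"twist":0}]
end [515.  142.8 250.3] 91.71
```

View pics/s4.png

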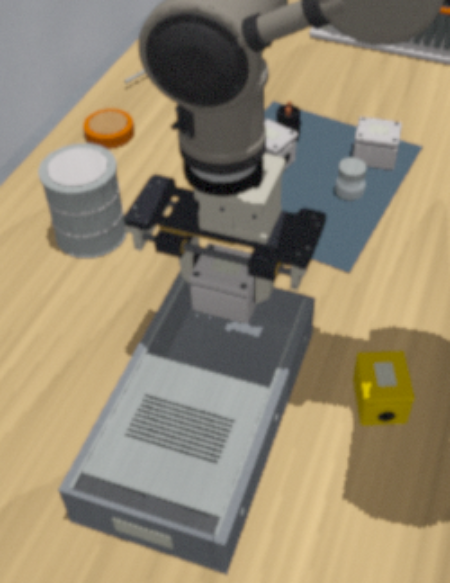

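View pics/t4.png

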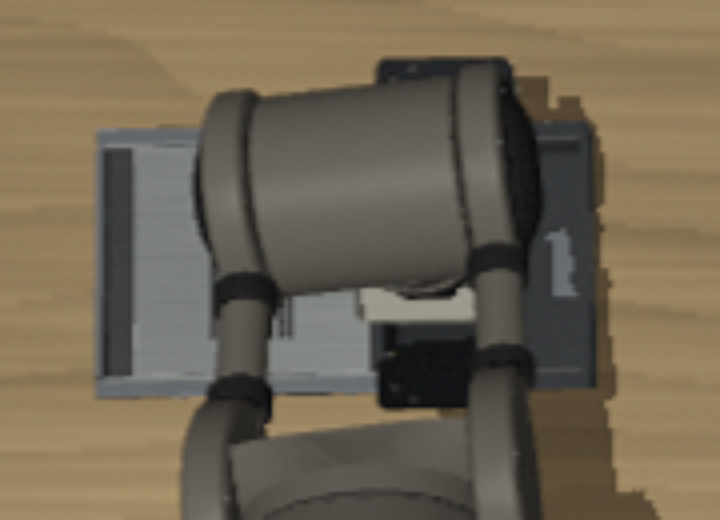

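The box hangs over the bay opening, clear of the walls and the cover edge. Lower it.

Request:
{"fn": "play_rows", "kwargs": {
  "commands": [
    {"offset":[0,0,0.019],"twist":0},
    {"offset":[0,0,0.02],"twist":0},
    {"offset":[0,0,0.019],"twist":0},
    {"offset":[0,0,0],"twist":0},
    {"offset":[0,0,0],"twist":0}
  ]
}}

```text
time: 18.4
tool_pos: [514.2, 143.1, 250.9]
tcp_rot: [-3.141, 0.0, 1.599]
contact_force: [0.1, -0.2, -5.0]
grip_width: 65.4
```

Request:
{"fn": "play_rows", "kwargs": {
  "commands": [
    {"offset":[0,0,0.015],"twist":0},
    {"offset":[0,0,0.014],"twist":0},
    {"offset":[0,0,0.01],"twist":0},
    {"offset":[0,0,0.005],"twist":0},
    {"offset":[0,0,0],"twist":0}
  ]
}}

```text
time: 18.9
tool_pos: [514.1, 143.5, 206.7]
tcp_rot: [-3.141, 0.0, 1.6]
contact_force: [0.1, 0.7, -5.3]
grip_width: 65.8
```

Request:
{"fn": "play_rows", "kwargs": {
  "commands": [
    {"offset":[0,0,0.002],"twist":0},
    {"offset":[0,0,0.002],"twist":0},
    {"offset":[0,0,0.002],"twist":0},
    {"offset":[0,0,0],"twist":0},
    {"offset":[0,0,0],"twist":0}
  ]
}}

```text
time: 19.4
tool_pos: [514.1, 143.6, 200.7]
tcp_rot: [3.142, 0.0, 1.6]
contact_force: [-0.5, 0.6, -5.8]
grip_width: 65.5
```

Request:
{"fn": "play_rows", "kwargs": {
  "commands": [
    {"offset":[0,0,0.001],"twist":0},
    {"offset":[0,0,0],"twist":0},
    {"offset":[0,0,0.001],"twist":0},
    {"offset":[0,0,0],"twist":0},
    {"offset":[0,0,0],"twist":0}
  ]
}}

```text
time: 19.9
tool_pos: [514.1, 143.6, 200.3]
tcp_rot: [3.141, 0.0, 1.6]
contact_force: [-4.4, -0.4, 12.1]
grip_width: 66.0
```

Down on the floor. I release with a partial opening to stay off the bay walls.

Request:
{"fn": "play_rows", "kwargs": {
  "commands": [
    {"offset":[0,0,0],"twist":0},
    {"offset":[0,0,0],"twist":0},
    {"offset":[0,0,0],"twist":0},
    {"offset":[0,0,0],"twist":0},
    {"offset":[0,0,0],"twist":0}
  ],
  "jaw": 35
}}

```text
time: 20.4
tool_pos: [514.1, 143.6, 198.6]
tcp_rot: [-3.142, 0.0, 1.6]
contact_force: [-0.2, -0.2, 0.4]
grip_width: 79.1
```

Request:
{"fn": "play_rows", "kwargs": {
  "commands": [
    {"offset":[0,0,0],"twist":0},
    {"offset":[0,0,-0.01],"twist":0},
    {"offset":[0,0,-0.03],"twist":0},
    {"offset":[0,0,-0.03],"twist":0},
    {"offset":[0,0,-0.03],"twist":0}
  ]
}}

```text
time: 20.9
tool_pos: [513.9, 143.6, 300.4]
tcp_rot: [3.141, 0.0, 1.6]
contact_force: [0.9, 0.2, 0.2]
grip_width: 79.4
```

Request:
{"fn": "play_rows", "kwargs": {
  "commands": [
    {"offset":[0.04,0,0],"twist":0},
    {"offset":[0.04,0,0],"twist":0},
    {"offset":[0.04,0,0],"twist":0},
    {"offset":[0.02,0,0],"twist":0},
    {"offset":[0,0,0],"twist":0}
  ],
  "jaw": 255
}}

```text
time: 21.4
tool_pos: [509.4, 286.0, 299.3]
tcp_rot: [3.141, -0.001, 1.603]
contact_force: [-0.3, -1.5, -0.4]
grip_width: 43.5
```

```bash
python3 -c "
from h import *
im=viewer.capture('side')[:,:,::-1];cv2.imwrite('pics/s5.png',cv2.resize(im[60:384,100:350],None,fx=1.8,fy=1.8))
im=viewer.capture('top')[:,:,::-1];cv2.imwrite('pics/t5.png',cv2.resize(im[130:260,70:250],None,fx=4,fy=4))
plan(511,285,270,91.7,20)
"
```

```text
from [509.7 283.5 299. ] 91.74
[{"offset":[0.001,0.001,0.014],"twist":0},{"offset":[0,0,0.015],"twist":0}]
end [510.7 284.6 270. ] 91.74
```

View pics/s5.png

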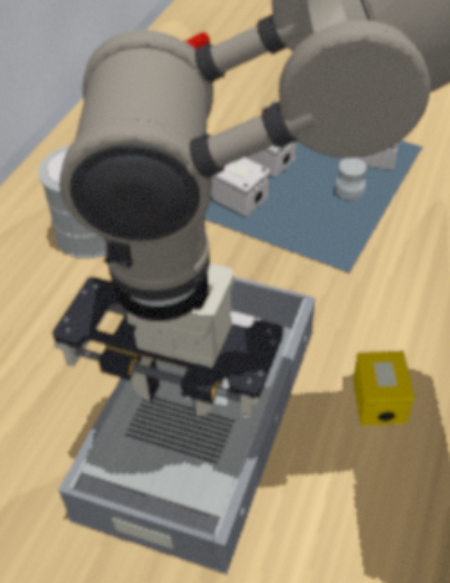

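View pics/t5.png

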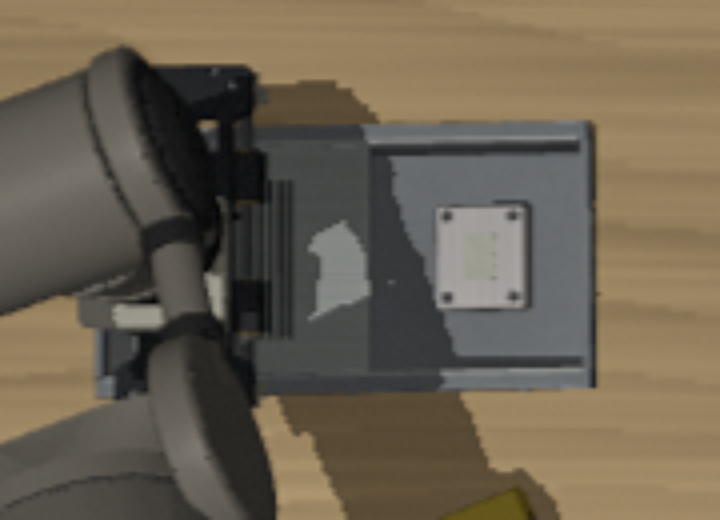

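The box stands upright in the bay at top crop (483,256), clear of the cover edge. The gripper is above the ribbing, and I come down with the fingers shut.

Request:
{"fn": "play_rows", "kwargs": {
  "commands": [
    {"offset":[0.001,0.001,0.014],"twist":0},
    {"offset":[0,0,0.015],"twist":0},
    {"offset":[0,0,0.01],"twist":0},
    {"offset":[0,0,0.005],"twist":0},
    {"offset":[0,0,0],"twist":0}
  ]
}}

```text
time: 22.0
tool_pos: [510.9, 284.0, 253.7]
tcp_rot: [-3.14, 0.001, 1.599]
contact_force: [0.1, 0.1, -0.7]
grip_width: 0.5
```

Request:
{"fn": "play_rows", "kwargs": {
  "commands": [
    {"offset":[0,0,0.002],"twist":0},
    {"offset":[0,0,0.002],"twist":0},
    {"offset":[0,0,0.001],"twist":0},
    {"offset":[0,0,0.001],"twist":0},
    {"offset":[0,0,0],"twist":0}
  ]
}}

```text
time: 22.5
tool_pos: [510.9, 284.6, 248.7]
tcp_rot: [3.142, 0.0, 1.6]
contact_force: [0.7, -0.1, 0.8]
grip_width: 0.8
```

Request:
{"fn": "play_rows", "kwargs": {
  "commands": [
    {"offset":[0,0,0.001],"twist":0},
    {"offset":[0,0,0.001],"twist":0},
    {"offset":[0,0,0],"twist":0}
  ]
}}

```text
time: 22.8
tool_pos: [510.9, 284.7, 248.2]
tcp_rot: [3.141, -0.0, 1.6]
contact_force: [-3.0, -2.1, 10.1]
grip_width: 0.6
```

Request:
{"fn": "play_rows", "kwargs": {
  "commands": [
    {"offset":[-0.004,0,0.001],"twist":0},
    {"offset":[-0.006,0,0],"twist":0},
    {"offset":[-0.01,0,0],"twist":0},
    {"offset":[-0.01,0,0],"twist":0},
    {"offset":[-0.01,0,0],"twist":0}
  ]
}}

```text
time: 23.3
tool_pos: [511.9, 245.0, 248.2]
tcp_rot: [3.14, -0.002, 1.6]
contact_force: [-7.1, 1.7, 17.7]
grip_width: 0.1
```

```bash
python3 -c "
from h import *
im=viewer.capture('top')[:,:,::-1];cv2.imwrite('pics/t6.png',cv2.resize(im[130:260,70:250],None,fx=4,fy=4))
o=status.get_obs();print(o['tool_pos'],o['contact_force'])
"
```

```text
[512.03786109 243.66642115 248.13954854] [-6.31071428 -1.57412749 17.84138237]
```

View pics/t6.png

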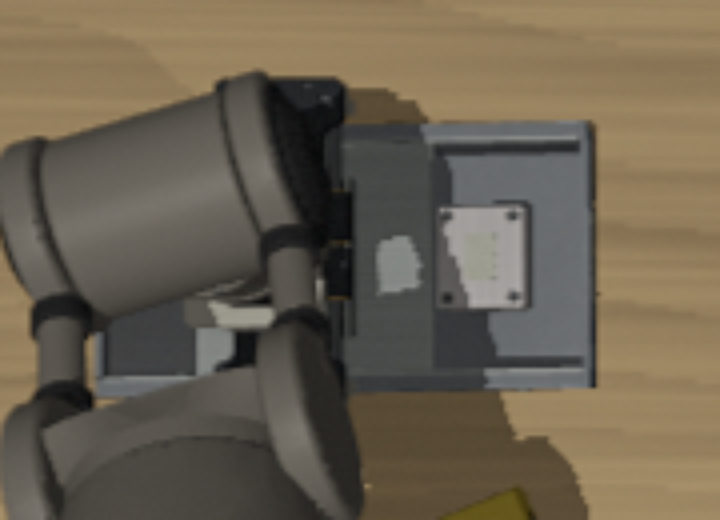

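The cover's leading edge moved from crop column 370 to 432, about 39 mm, so it follows without slip. Continue.

Request:
{"fn": "play_rows", "kwargs": {
  "commands": [
    {"offset":[-0.008,0,0],"twist":0},
    {"offset":[-0.012,0,0],"twist":0},
    {"offset":[-0.012,0,0],"twist":0},
    {"offset":[-0.012,0,0],"twist":0},
    {"offset":[-0.006,0,0],"twist":0}
  ]
}}

```text
time: 23.85
tool_pos: [513.5, 194.4, 248.1]
tcp_rot: [3.14, -0.001, 1.6]
contact_force: [-6.9, 2.4, 17.9]
grip_width: 0.5
```

Request:
{"fn": "play_rows", "kwargs": {
  "commands": [
    {"offset":[-0.01,0,0],"twist":0},
    {"offset":[-0.01,0,0],"twist":0},
    {"offset":[-0.008,0,0],"twist":0},
    {"offset":[-0.004,0,0],"twist":0},
    {"offset":[0,0,0],"twist":0}
  ]
}}

```text
time: 24.35
tool_pos: [514.4, 162.3, 248.1]
tcp_rot: [3.14, -0.0, 1.6]
contact_force: [-7.4, -1.6, 19.0]
grip_width: 0.7
```

```bash
python3 -c "
from h import *
im=viewer.capture('top')[:,:,::-1];cv2.imwrite('pics/t7.png',cv2.resize(im[130:260,70:250],None,fx=4,fy=4))
o=status.get_obs();print(o['tool_pos'],o['contact_force'])
"
```

```text
[514.43222648 162.42610672 248.11356137] [-6.37303581 -2.2347747  18.96626116]
```

View pics/t7.png

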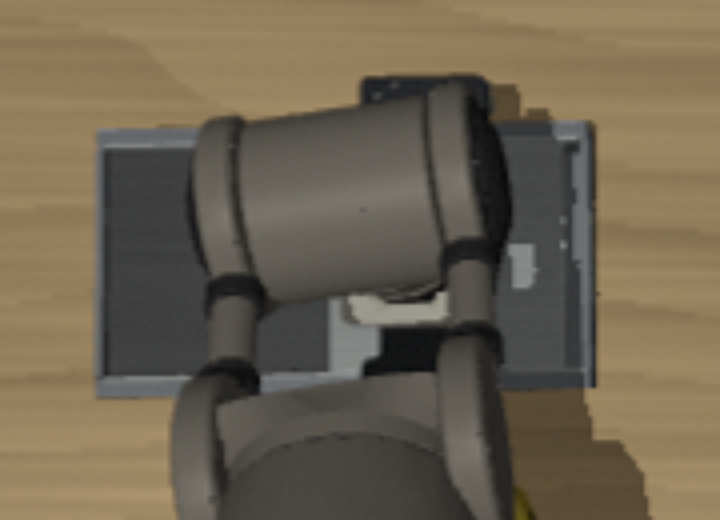

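About 10 mm remains (crop columns 565 to 583). I drag on to the end stop and watch the y force.

Request:
{"fn": "play_rows", "kwargs": {
  "commands": [
    {"offset":[-0.004,0,0],"twist":0},
    {"offset":[-0.004,0,0],"twist":0},
    {"offset":[-0.002,0,0],"twist":0},
    {"offset":[0,0,0],"twist":0}
  ]
}}

```text
time: 24.8
tool_pos: [514.7, 152.7, 248.1]
tcp_rot: [3.14, -0.0, 1.6]
contact_force: [-5.6, -1.2, 18.9]
grip_width: 0.5
```

Request:
{"fn": "play_rows", "kwargs": {
  "commands": [
    {"offset":[-0.002,0,0],"twist":0},
    {"offset":[-0.001,0,0],"twist":0},
    {"offset":[0,0,0],"twist":0}
  ]
}}

```text
time: 25.1
tool_pos: [514.7, 151.1, 248.1]
tcp_rot: [3.139, -0.003, 1.6]
contact_force: [-7.2, 7.8, 17.9]
grip_width: 0.7
```

Request:
{"fn": "play_rows", "kwargs": {
  "commands": [
    {"offset":[-0.001,0,0],"twist":0},
    {"offset":[-0.001,0,0],"twist":0},
    {"offset":[0,0,0],"twist":0}
  ]
}}

```text
time: 25.4
tool_pos: [515.0, 149.6, 248.1]
tcp_rot: [3.138, -0.004, 1.6]
contact_force: [-5.9, 11.4, 16.9]
grip_width: 0.6
```

The y force rose to 11 N, so the cover is at its stop. Lift off, move clear and check.

Request:
{"fn": "play_rows", "kwargs": {
  "commands": [
    {"offset":[0,0,-0.005],"twist":0},
    {"offset":[0,0,-0.02],"twist":0},
    {"offset":[0,0,-0.03],"twist":0},
    {"offset":[0,0,-0.03],"twist":0},
    {"offset":[0,0,-0.02],"twist":0}
  ]
}}

```text
time: 25.9
tool_pos: [515.1, 147.5, 352.8]
tcp_rot: [3.139, 0.0, 1.6]
contact_force: [0.8, -0.6, 0.0]
grip_width: 0.5
```

Request:
{"fn": "play_rows", "kwargs": {
  "commands": [
    {"offset":[0.04,0,0],"twist":0},
    {"offset":[0.04,0,0],"twist":0},
    {"offset":[0.04,0,0],"twist":0},
    {"offset":[0.04,0,0],"twist":0},
    {"offset":[0.04,0,0],"twist":0}
  ]
}}

```text
time: 26.4
tool_pos: [508.9, 348.9, 350.7]
tcp_rot: [3.141, 0.001, 1.6]
contact_force: [1.2, -0.4, 0.1]
grip_width: 0.3
```

Request:
{"fn": "play_rows", "kwargs": {
  "commands": [
    {"offset":[0.03,-0.02,0],"twist":0},
    {"offset":[0.02,-0.03,0],"twist":0},
    {"offset":[0,0,0],"twist":0},
    {"offset":[0,0,0],"twist":0}
  ]
}}

```text
time: 26.8
tool_pos: [457.3, 396.4, 350.7]
tcp_rot: [3.141, 0.001, 1.602]
contact_force: [0.6, 0.2, 0.5]
grip_width: 0.4
```

```bash
python3 - <<'E'
from h import *
im=viewer.capture('top')[:,:,::-1].copy();cv2.imwrite('pics/t8.png',im);cv2.imwrite('pics/t8c.png',cv2.resize(im[130:260,80:240],None,fx=5,fy=4.6,interpolation=cv2.INTER_CUBIC))
s=viewer.capture('side')[:,:,::-1];cv2.imwrite('pics/s8.png',cv2.resize(s,None,fx=1.5,fy=1.5))
g=im.min(2).astype(int)
m=(g>140).astype(np.uint8); m[:,:262]=0;m[:140]=0;m[245:]=0;m[:,385:]=0
for k in cv2.findContours(m,cv2.RETR_EXTERNAL,cv2.CHAIN_APPROX_NONE)[0]:
    if cv2.contourArea(k)>150: r=cv2.minAreaRect(k); print(ray("top",r[0],58).round(1),np.round(r[1],1))
o=status.get_obs();print(o['tool_pos'],o['contact_force'],o['time'])
E
```

```text
[[ 443.5 -293.    58. ]] [24.6 19.8]
[[ 596.3 -224.2   58. ]] [19.7 23.8]
[[ 606.2 -127.6   58. ]] [19.8 23.8]
[458.39770012 395.44004981 350.73130526] [ 0.65554942 -1.15805515 -0.39494112] 26.9
```

View pics/t8c.png

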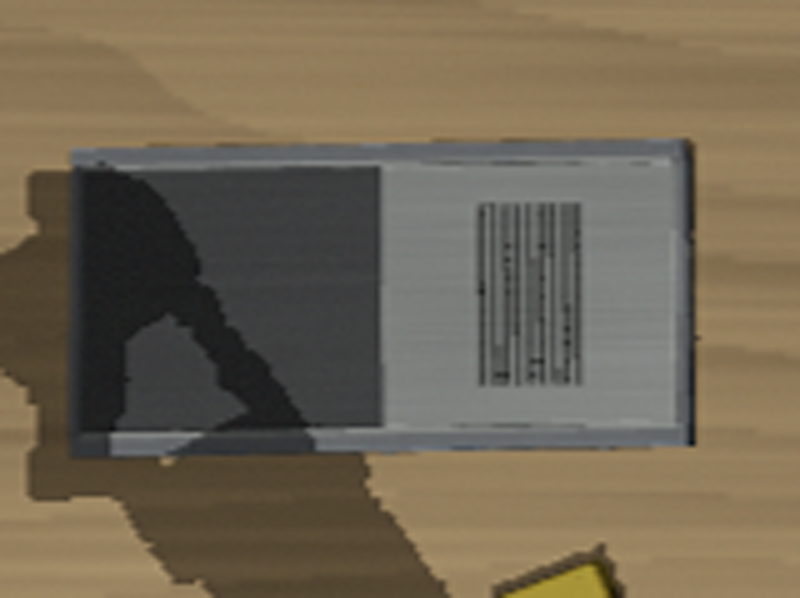

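View pics/s8.png

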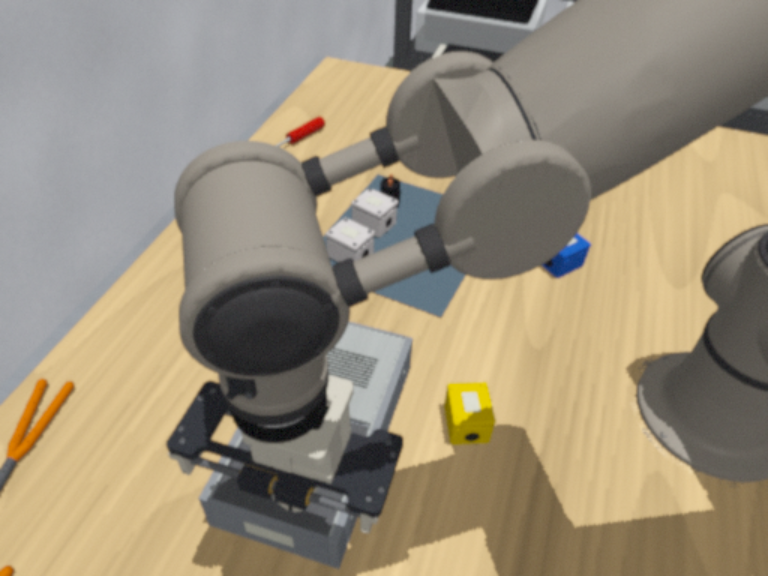

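```bash
python3 - <<'E'
from h import *
a=cv2.imread('pics/top0.png');b=cv2.imread('pics/t8.png')
cv2.imwrite('pics/cmp.png',np.hstack([cv2.resize(x[60:250,220:395],None,fx=2.2,fy=2.2) for x in(a,b)]))
f=lambda p:np.array(p)/[5,4.6]+[80,130]
print("cover edges y",ray("top",f([[381,300],[677,300],[478,300],[581,300]]),70).round(1))
E
```

```text
cover edges y [[510.5 226.4  70. ]
 [512.   77.5  70. ]
 [511.  177.7  70. ]
 [511.5 125.9  70. ]]
```

View pics/cmp.png

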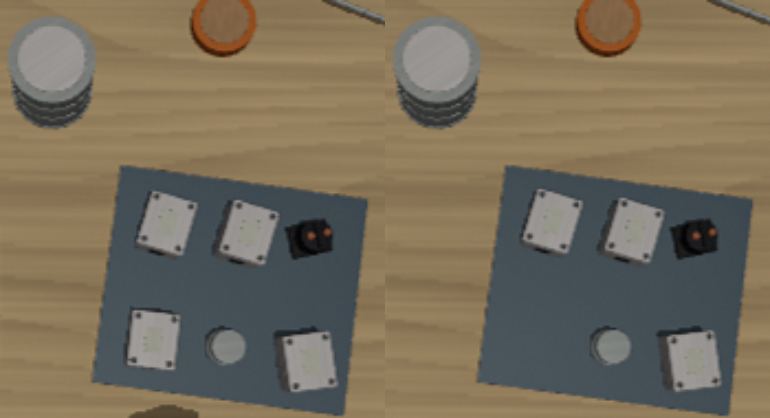

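The cover spans world y 77.5 to 226.4 mm, meeting the bay's inner end wall at about 77.5. The three light boxes, contactor, jar and tin stand where they were at the start (left and right halves match).

```bash
python3 -c "
from plant import ticket; print(ticket.close_job())"
```

```text
the job is handed in; nothing more can be done
None
```

The heavy relay box is in the chest's bay with the cover shut over it, and I handed the job in at about 27 s of the 72 s allowed.

- **Weighing:** Lifting the four boxes in turn read about 2.6, 1.9, 2.5 and 5.9 N. The heavy one was the box at about (466, -111) mm. The light ones went back within about 2 mm of where they started.
- **Placing and closing:** A picture taken before closing showed the heavy box upright in the bay. I dragged the cover until the sideways force rose to 11 N at its end stop. In the last picture its edge meets the bay's end wall to within about 1 mm.
- **Bystanders:** The contactor, jar and tin look unmoved when the first and last pictures are compared.

No check failed or disagreed. I could not see the heavy box once the cover was shut, and the hand-in gave no verdict.

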